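Click the shoe polisher's toe switch with the brush handle

ROBOT

A 6-joint arm with a two-finger parallel gripper is mounted at the origin on the work surface. World frame = base frame: x ahead of the robot, y to its left, z up, the work surface at z = 0. Lengths are in mm, angles in degrees, forces in N, time in s.
With the tool pointing down it reaches from about 350 to 850 mm from the base axis. Payload 8.1 kg.
Tool frame: the origin (TCP) lies at the very end of the fingers, on their centre line; the grasp point (between the pads) lies 19 mm behind it (r.grip_depth is the distance from the TCP to the grasp point, in mm); z points along the fingers, y is the line along which they close (so a half turn about z gives the same grasp; the last joint's range is limited). The gripper opens to 85 mm and grips with 20 to 120 N. Pads are 22 mm wide; open, the fingers measure 114 mm over their backs; the gripper's body (76 mm by 85 mm) begins 54 mm behind the grasp point. The pads swing forward as they close: fully open they stand 13 mm farther back than shut.
Start: joints at [69.763, 7.471, 85.268, -0, 87.261, -4.893], TCP at [158.744, 578.624, 231.292] pointing down, gripper open.
Joint ranges: [-169.43, 169.43], [-51.17, 129.36], [1.28, 143.12], [-76.62, 256.62], [0, 156.53], [-152.29, 152.29]. Speed limits (degrees/s): [136.94, 136.94, 159.86, 180, 180, 180].

INTERFACE

Orientations are given as a 3x3 rotation matrix whose columns are the frame's x, y, z axes.
In Python, from cell import read_state, imaging, finish_job, r gives the robot as it stands.
- The arm moves only by the shell command python3 -m pendant 'ROWS' [FORCE]. ROWS is JSON, a list that holds one entry, the list of rows, each a list of 7 numbers: the gripper's target within -1 to 1 (shut at 1, half-way at 0, fully open at -1), then the shift along the tool's x, y, z in m, then the turn, a rotation vector about the tool's x, y, z in degrees. In form: [[[fingers, tx, ty, tz, ax, ay, az], ...]]. A call has 1 to 20 rows; each row shifts and turns the commanded pose from where the row before left it, along the tool's axes as they then stand; what a row does not reach is not made up. A row lasts 1/12 s, in which the tool goes at most 41.7 mm and 7.16 degrees, less where a joint would pass 70% of its speed; a pose out of reach is approached as far as the arm can. A call is refused whole if a number of a shift passes 0.0417 or a number of a turn 7.16, either way. A call with a gripper value outside its range is refused whole. The fingers move at their own pace and stop on an object; FORCE is the grip in N (left out, the last holds). Time passes only in rows, so rows that do not move let the fingers close. It gives the time, the measured TCP pose, the force, the opening and the grip force at its end, in the units of the state.
- read_state(): the state, without advancing time (a new reading comes with each control period).
- imaging.read_camera(name): name is "scene" or "top" or "wrist"; returns the picture (384x512x3 uint8, red, green, blue); there is no depth.
- imaging.camera_info(name): a dict with "vfov" (degrees; the focal length in pixels is half the picture's height over the tangent of half this angle, whatever the lens; pixels are square), "cx", "cy" (the principal point, pixels), "D" ([k1, k2, p1, p2, k3] as OpenCV has them; the pictures are not rectified), "xyz" and "orientation" of the camera in the world. Camera axes: x right, y down, z forward; pixel columns grow to the right and rows downward; lengths in mm; the calibration is good to about 2 mm. A picture is of the moment at which its call begins: read the wrist's pose just before it. camera_info takes no time and is no camera call; for the wrist camera it gives the pose at the moment of the call.
- finish_job(): hands the job in; it is judged then, once.
The state is a dict: "clock": time; "qpos": joint angles; "qd": joint speeds; "joint_torque": joint torques, N m; "position": TCP position; "tcp_rot": TCP orientation; "wrist_force": force on the tool from outside, world axes, zero at the start; "moment": the same for the moment, N m; "width": finger opening in mm; "grasp_force": force on a finger pad.
Only numpy, scipy, OpenCV 4.12 (cv2) and the standard library are available. Lean on these libraries where they do the work, as an engineer would, in place of code of your own. Each camera call takes 0.05 s, during which the arm holds its last target. There are 200 camera calls.

TASK

Lift the beechwood brush out of the clear box by its handle, set it down bristles down on the open table and let go, then take it again by its head. With the end of its handle, reach into the guard of the shoe polisher and push the roller lever just until the switch clicks, not on into its overtravel and never with the fingers. Then draw the handle out of the guard again and set the brush down, bristles down, on the open table, leaving everything else where it stands.

Things in the scene. Friction and masses are not known exactly. Their poses are not given: they have to be found in the camera images.
- brush_head (a point): Centre of the wooden head of the loose beechwood brush (about 180 g): block 82 mm long (x), 48 wide (y), 18 thick. +x runs from the head along the handle to its end, +z up, away from the bristles. Bristles (76 by 42 mm) reach 31 mm below this point: on the table it is 31 mm high. Handle: straight bar 24 mm wide, 20 thick, level with this point, from 41 to 159 mm along +x
- brush: The same brush; origin at the foot of the bristles, under the head's centre; axes as brush_head. It stands steadily on its bristles, the handle off the table; centre of mass about 20 mm from the head's centre towards the handle
- brush_tip (a point): Middle of the end face of the brush's handle, 159 mm along +x from brush_head
- tier_box: Fixed clear two-tier box, 148 mm (x) by 152 (y), 100 high; origin under its centre, z up; front (-x) roughly to the robot. Upper floor 49 mm above the table, two lanes along x, 4 mm walls up to 100 mm, at the front only a lip up to 59 mm
- brush_lane (a point): Middle of the floor of the box's narrow lane (60 mm wide, too narrow for fingers beside the brush's head), axes as the box. The brush stands here with its handle towards -x; the last 55 to 65 mm of the handle stick out past the front, their middle line 80 mm above the table. Lift it straight up at least 70 mm to clear the walls
- polisher: Fixed grey shoe polishing machine at the robot's right: casing 180 mm deep (x), 260 wide (y), 200 high, a drum at either end (460 mm over all); origin under the casing's centre, z up; front (-x) roughly to the middle of the table (world +y). The toe switch's guard stands out from its front, from x = -90 to -230 mm
- guard_mouth (a point): Middle of the guard's open front, 80 mm above the table; +x (as the polisher) leads in. The guard is two clear upright cheeks, 60 mm apart inside, 115 mm high, 8 mm steel bars across the top (underside 110 mm above the table). The front of the roller at rest is 73 mm farther in, at this height
- roller (a point): Centre of the white roller (24 mm across, 24 mm wide) at the top of the toe switch's steel lever, 80 mm above the table at rest; it moves with the lever
- toe_lever (a joint): Angle of the lever, rad; 0 = upright, at rest. Pushed along the guard's +x it swings about a pivot 55 mm under the roller's centre, against a spring that starts at about 1.5 N. Clicks at 0.22 rad (roller pushed in 12 mm, about 4 N); overtravel begins at 0.45 rad (24 mm, about 7 N). No jerk marks the click. Springs back when let go
- polish_tin: Bystander: round black polish tin, 74 mm across, 25 mm high, standing beside the toe-switch guard; origin under its middle
- boxed_tin: Bystander: the same kind of tin, in the wider lane of the clear box; origin under its middle
- ramekin: Bystander: glass ramekin, 84 mm across, 45 mm high, on the other side of the guard; origin under its middle
- shoe_horn: Bystander: white plastic shoe horn, 175 mm long, 42 mm wide, 14 mm high, lying on the table; origin under its middle
- shoe_tree: Bystander: wooden shoe tree, about 220 mm long, 60 mm wide, 45 mm high, towards the far edge; origin under its middle
- mug: Bystander: white mug, 80 mm across, 90 mm high, towards the far edge; origin under its middle
- bottle: Bystander: white plastic bottle, 52 mm across, 140 mm high, towards the far edge; origin under its middle
Mind the look-alikes: they are no part of the job. Leave any orange or turquoise look-alike of the brush alone.

How it is judged:
By the outcome, as a careful person would: the job done as asked, in the order asked, and still so for the second after the job is handed in, with the robot touching nothing.
It also fails if it takes over 67 s, if anything falls off the work surface, if the arm or the gripper's body presses on something with over 40 N, if the wrist force passes 120 N, or if a joint passes its speed limit or range.

## Working session

There is one attempt and no reset: what is moved stays moved. The work goes in short steps, Python scripts to look and compute and a shell command to move; the robot and the scene stay as the last step left them, time stands still between calls to the robot, and variables do not carry over. Pictures are saved under pics/ and viewed, at most 10 in all, crops included, and the job is handed in when it is done.

```bash
mkdir -p pics; ls; python3 - <<'E'
from cell import read_state, imaging, r
import cv2
for n in("scene","top"):
    i=imaging.read_camera(n); cv2.imwrite(f"pics/{n}0.png",i[:,:,::-1]); print(n,imaging.camera_info(n))
s=read_state(); print(s["clock"],s["tcp_rot"],s["width"],s["position"])
print(imaging.camera_info("wrist"))
E
```

```text
pics
scene {'vfov': 42.980202886532794, 'cx': 250.14822509368773, 'cy': 191.0893882926042, 'D': array([-0.10098699,  0.        ,  0.        ,  0.        ,  0.        ]), 'xyz': array([1565.73644341,  207.66301294, 1052.82243374]), 'orientation': array([[-0.23476728,  0.67840754, -0.69616631],
       [ 0.97203615,  0.15980633, -0.17206875],
       [-0.00548095, -0.71709494, -0.69695395]])}
top {'vfov': 52.143456220182145, 'cx': 255.37167905711664, 'cy': 187.8680485507237, 'D': array([0.03850117, 0.        , 0.        , 0.        , 0.        ]), 'xyz': array([ 448.8560321 ,  -47.81181392, 1171.13783333]), 'orientation': array([[ 0.00854028, -0.99559694,  0.0933477 ],
       [-0.99996099, -0.0087133 , -0.00144609],
       [ 0.00225309, -0.09333171, -0.99563252]])}
0.1 [[-9.64358061e-01  2.64600089e-01 -5.68723116e-04]
 [ 2.64600674e-01  9.64356689e-01 -1.63101536e-03]
 [ 1.16885132e-04 -1.72336733e-03 -9.99998508e-01]] 85.51077353289585 [158.56112723 578.13477545 230.33457442]
{'vfov': 68.77651077852087, 'cx': 251.37409318505684, 'cy': 190.90041545283907, 'D': array([0.00713299, 0.        , 0.        , 0.        , 0.        ]), 'xyz': array([ 84.91245947, 599.10807026, 373.15667514]), 'orientation': array([[ 0.26302581,  0.92163804,  0.28530817],
       [ 0.96478571, -0.25051317, -0.08019776],
       [-0.00243985,  0.29635532, -0.95507464]])}
```

View pics/scene0.png

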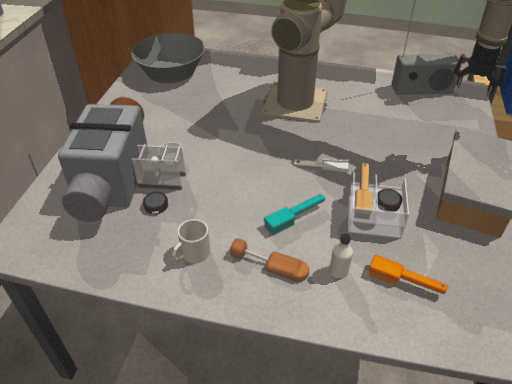

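View pics/top0.png

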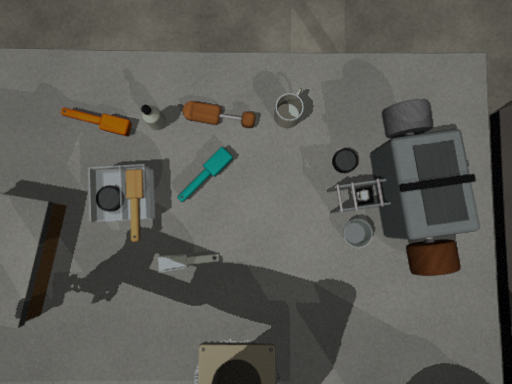

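The scene view shows the clear box with the brush at about (365,190), its handle towards the robot. The top view shows the brush with its head at (134,183) and handle end at (135,240), the guard at (340–388, 178–212), and the roller near (363,195).

```bash
cat > h.py <<'E'
import numpy as np, cv2
from cell import read_state, imaging, r
def ray(n,px,ci=None):
    ci=ci or imaging.camera_info(n); f=192/np.tan(np.radians(ci["vfov"]/2))
    K=np.array([[f,0,ci["cx"]],[0,f,ci["cy"]],[0,0,1]])
    u=cv2.undistortPoints(np.array(px,float).reshape(-1,1,2),K,ci["D"]).reshape(-1,2)
    return ci["xyz"],np.c_[u,np.ones(len(u))]@np.array(ci["orientation"]).T
def plane(n,px,z,ci=None):
    o,d=ray(n,px,ci); return o+d*((z-o[2])/d[:,2])[:,None]
def proj(n,P,ci=None):
    ci=ci or imaging.camera_info(n); f=192/np.tan(np.radians(ci["vfov"]/2)); R=np.array(ci["orientation"])
    K=np.array([[f,0,ci["cx"]],[0,f,ci["cy"]],[0,0,1]]); rv=cv2.Rodrigues(R.T)[0]
    return cv2.projectPoints(np.array(P,float).reshape(-1,1,3),rv,-R.T@ci["xyz"],K,ci["D"])[0].reshape(-1,2)
E
python3 - <<'E'
from h import *
im=cv2.imread("pics/top0.png"); hsv=cv2.cvtColor(im,cv2.COLOR_BGR2HSV)
print(hsv[185,134],hsv[225,135])
m=cv2.inRange(hsv,(8,90,80),(25,255,255)); m[:, :118]=0; m[:,155:]=0; m[:160]=0;m[250:]=0
ys,xs=np.nonzero(m); print(len(xs))
for y in range(165,245,6):
    c=xs[ys==y]; print(y,c.min() if len(c) else 0,c.max() if len(c) else 0,end='; ')
print(ys.min(),ys.max())
h=[(xs[ys==y].mean(),y) for y in range(205,240,4)]
P=plane("top",h,90); print(P.round(0)); v=P[0]-P[-1]; print("dir head",np.degrees(np.arctan2(v[1],v[0])))
print("end",plane("top",[(xs[ys>=ys.max()-1].mean(),ys.max()+.5)],90),"far head",plane("top",[(134,ys.min()-.5)],89))
print("mouth bar ends z=114",plane("top",[(339,187),(342,211),(381,178),(388,206)],114))
print("tin",plane("top",[(345,160)],25),"ram",plane("top",[(358,232)],45),"horn",plane("top",[(158,264),(219,258)],10))
cv2.imwrite("pics/guard.png",np.hstack([cv2.resize(im[150:250,315:415],None,fx=4,fy=4,interpolation=2),cv2.resize(im[155:255,80:180],None,fx=4,fy=4,interpolation=2)]))
E
```

```text
[ 18 134 146] [ 21 127 147]
810
165 0 0; 171 126 141; 177 126 142; 183 126 142; 189 126 142; 195 126 142; 201 131 137; 207 131 137; 213 131 137; 219 131 138; 225 131 138; 231 130 138; 237 131 138; 243 0 0; 169 241
[[500. 283.  90.]
 [489. 283.  90.]
 [478. 282.  90.]
 [467. 281.  90.]
 [456. 280.  90.]
 [446. 280.  90.]
 [435. 279.  90.]
 [424. 280.  90.]
 [413. 278.  90.]]
dir head 3.666709056743199
end [[400.90191289 277.96841074  90.        ]] far head [[601.25941563 287.29529061  89.        ]]
mouth bar ends z=114 [[ 552.30498115 -275.36039479  114.        ]
 [ 487.58409126 -282.63284389  114.        ]
 [ 577.73640819 -388.73696888  114.        ]
 [ 502.20310116 -405.76365668  114.        ]]
tin [[ 641.14665963 -313.00973527   25.        ]] ram [[ 430.88283288 -342.51699358   45.        ]] horn [[333.00814462 231.60008505  10.        ]
 [351.26253981  54.87253621  10.        ]]
```

View pics/guard.png

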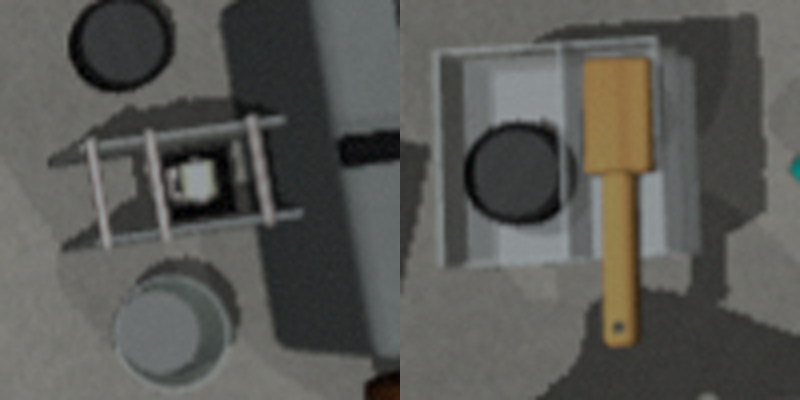

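The crop shows the guard's front bar from (93,142) to (108,246), with the cheek tops running right to (285,120) and (300,212). The handle is unobstructed in front of the box.

```bash
python3 - <<'E'
from h import *
c=lambda x,y:(315+x/4-.4,150+y/4-.4)
P=plane("top",[c(93,142),c(108,246),c(148,132),c(166,240),c(251,117),c(268,222)],114)
print(P.round(1)); M=P.reshape(3,2,3).mean(1); print(M.round(1)); 
for a,b in((0,2),(1,2)): v=M[b]-M[a]; print(np.degrees(np.arctan2(v[1],v[0])),np.linalg.norm(v))
for i in (0,2,4): v=P[i+1]-P[i]; print("bar perp",np.degrees(np.arctan2(v[1],v[0]))-90+180, np.linalg.norm(v))
Q=plane("top",[c(88,144),c(285,120),c(105,247),c(300,213)],115); print("cheeks",Q.round(0))
for i in(0,2): v=Q[i+1]-Q[i]; print(np.degrees(np.arctan2(v[1],v[0])),np.linalg.norm(v))
print("roller",plane("top",[c(200,182)],92))
print("turq",plane("top",[(180,198),(232,150)],30).round(0),"mug",plane("top",[(288,110)],45).round(0))
E
```

```text
[[ 557.4 -272.3  114. ]
 [ 487.3 -281.6  114. ]
 [ 564.6 -309.5  114. ]
 [ 491.7 -320.4  114. ]
 [ 575.3 -378.9  114. ]
 [ 504.5 -388.8  114. ]]
[[ 522.4 -276.9  114. ]
 [ 528.1 -314.9  114. ]
 [ 539.9 -383.8  114. ]]
-80.6889325664038 108.3161909000377
-80.30684966552089 69.88344217826116
bar perp -82.49457325559354 70.74096329687573
bar perp -81.43967056366182 73.67142905939156
bar perp -82.07060414884552 71.57301074635022
cheeks [[ 556. -269.  115.]
 [ 573. -401.  115.]
 [ 487. -279.  115.]
 [ 511. -410.  115.]]
-82.51495796477482 133.73688277058048
-79.55487588863166 132.7658275374092
roller [[ 532.68189746 -350.01219735   92.        ]]
turq [[524. 169.  30.]
 [667.  20.  30.]] mug [[ 785. -143.   45.]]
```

```bash
python3 -m pendant '[[[-1,0,0,0,0,0,7.1],[-1,0,0,0,0,0,7.1],[-1,0,0,0,0,0,7.1],[-1,0,0,0,0,0,7.1],[-1,0,0,0,0,0,7.1],[-1,0,0,0,0,0,7.1],[-1,0,0,0,0,0,7.1],[-1,0,0,0,0,0,7.1],[-1,0,0,0,0,0,7.1],[-1,0,0,0,0,0,7.1]]]'; python3 -m pendant '[[[-1,0,0,0,0,0,7.1],[-1,0,0,0,0,0,7.1],[-1,0,0,0,0,0,7.1],[-1,0,0,0,0,0,7.1],[-1,0,0,0,0,0,7.1],[-1,0,0,0,0,0,7.1],[-1,0,0,0,0,0,7.1],[-1,0,0,0,0,0,7.1],[-1,0,0,0,0,0,7.1],[-1,0,0,0,0,0,7.1],[-1,0,0,0,0,0,7.1],[-1,0,0,0,0,0,7.1],[-1,0,0,0,0,0,4],[-1,0,0,0,0,0,0],[-1,0,0,0,0,0,0]]]'; python3 -c "
from h import *
s=read_state();print(s['clock'],s['qpos'],s['position'],s['tcp_rot'])"
```

```text
clock: 0.93
position: [158.6, 578.3, 230.6]
tcp_rot: [[-0.058, 0.998, -0.0], [0.998, 0.058, -0.001], [-0.001, -0.0, -1.0]]
wrist_force: [-0.7, -0.4, -0.7]
width: 85.6
grasp_force: 0.0
clock: 2.18
position: [171.3, 573.3, 230.6]
tcp_rot: [[0.995, 0.099, -0.013], [0.099, -0.995, 0.005], [-0.013, -0.006, -1.0]]
wrist_force: [-0.3, 0.2, 0.1]
width: 85.3
grasp_force: 0.0
2.1833 [ 67.96703834   7.19745326  85.63841723   0.79717739  87.20221245
 152.23001639] [171.30271606 573.2835556  230.62282981] [[ 0.99497654  0.09924372 -0.01312901]
 [ 0.09931134 -0.99504577  0.00460137]
 [-0.01260731 -0.00588212 -0.99990322]]
```

```bash
python3 -m pendant '[[[-1,0.0239,0.0318,0,0,0,0],[-1,0.0239,0.0318,0,0,0,0],[-1,0.0239,0.0318,0,0,0,0],[-1,0.0239,0.0318,0,0,0,0],[-1,0.0239,0.0318,0,0,0,0],[-1,0.0239,0.0318,0,0,0,0],[-1,0.0239,0.0318,0,0,0,0],[-1,0.0239,0.0318,0,0,0,0],[-1,0.0239,0.0318,0,0,0,0],[-1,0.0239,0.0318,0,0,0,0],[-1,0,0,0,0,0,2],[-1,0,0,0,0,0,0],[-1,0,0,0,0,0,0]]]'; python3 - <<'E'
from h import *
s=read_state();print(s['clock'],s['qpos'],s['position'],s['tcp_rot'])
ci=imaging.camera_info("wrist"); i=imaging.read_camera("wrist"); cv2.imwrite("pics/w1.png",i[:,:,::-1])
print(proj("wrist",[[401,278,80],[441,280.5,90],[460,281,90]],ci))
hsv=cv2.cvtColor(i,cv2.COLOR_RGB2HSV); m=cv2.inRange(hsv,(8,90,80),(25,255,255))
ys,xs=np.nonzero(m)
for y in range(0,384,16):
    c=xs[ys==y]
    if len(c)>5: a,b=plane("wrist",[(c.min(),y),(c.max()+1,y)],90,ci); print(y,c.min(),c.max(),a.round(0),b.round(0))
E
```

```text
clock: 3.27
position: [440.2, 281.3, 225.9]
tcp_rot: [[0.998, 0.065, -0.014], [0.066, -0.998, 0.006], [-0.013, -0.007, -1.0]]
wrist_force: [-0.4, -0.0, -0.2]
width: 85.2
grasp_force: 0.0
3.2667 [ 26.51067018  -3.96079523  97.5055235    0.63696472  87.006895
 112.7191895 ] [440.23759384 281.33875124 225.86018834] [[ 0.99776369  0.06544877 -0.01356718]
 [ 0.0655301  -0.99783466  0.00563874]
 [-0.01316876 -0.00651518 -0.99989206]]
[[253.21358659 210.4861319 ]
 [253.48075213 177.829886  ]
 [254.29711315 159.57558207]]
0 234 247 [596. 308.  90.] [597. 296.  90.]
16 229 280 [584. 312.  90.] [587. 267.  90.]
32 229 279 [572. 311.  90.] [575. 267.  90.]
48 230 279 [559. 310.  90.] [562. 265.  90.]
64 230 278 [546. 309.  90.] [549. 265.  90.]
80 230 277 [533. 309.  90.] [536. 264.  90.]
96 232 276 [519. 306.  90.] [522. 264.  90.]
112 243 263 [505. 295.  90.] [507. 275.  90.]
128 243 263 [490. 294.  90.] [492. 274.  90.]
144 243 262 [475. 293.  90.] [476. 274.  90.]
160 242 262 [459. 293.  90.] [460. 272.  90.]
176 242 262 [442. 292.  90.] [444. 271.  90.]
192 242 261 [425. 291.  90.] [426. 271.  90.]
208 242 261 [407. 290.  90.] [409. 269.  90.]
```

View pics/w1.png

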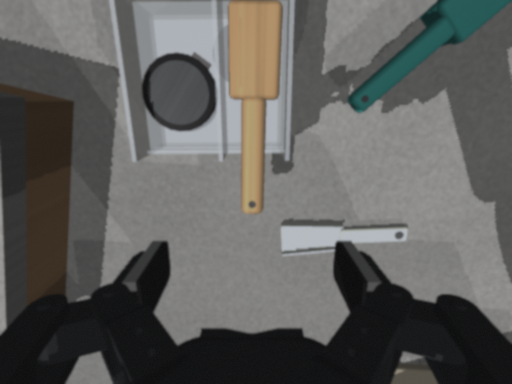

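The wrist view shows the handle running from (253,100) to (252,213), centred within 1 mm of the tool. The box lip is at row 155 and the shoe horn is clear. I'll descend, grip and lift.

```bash
python3 -m pendant '[[[-1,0,0,0.0206,-0.37,0.75,0],[-1,0,0,0.0206,0,0,0],[-1,0,0,0.0206,0,0,0],[-1,0,0,0.0206,0,0,0],[-1,0,0,0.0206,0,0,0],[-1,0,0,0.0206,0,0,0],[-1,0,0,0.0206,0,0,0],[-1,0,0,0.0206,0,0,0],[-1,0,0,0,0,0,0]]]' && python3 -m pendant '[[[1,0,0,0,0,0,0],[1,0,0,0,0,0,0],[1,0,0,0,0,0,0],[1,0,0,0,0,0,0],[1,0,0,0,0,0,0],[1,0,0,0,0,0,0],[1,0,0,0,0,0,0],[1,0,0,0,0,0,0],[1,0,0,0,0,0,0],[1,0,0,0,0,0,0]]]' 100
```

```text
clock: 4.07
position: [436.2, 281.1, 56.7]
tcp_rot: [[0.998, 0.069, -0.006], [0.069, -0.998, -0.003], [-0.006, 0.003, -1.0]]
wrist_force: [-1.0, -1.2, -0.3]
width: 85.3
grasp_force: 0.0
clock: 4.9
position: [440.9, 281.7, 62.2]
tcp_rot: [[0.998, 0.065, 0.002], [0.065, -0.998, 0.001], [0.002, -0.001, -1.0]]
wrist_force: [-1.7, -0.4, 5.8]
width: 22.1
grasp_force: 98.0
```

```bash
python3 -m pendant '[[[1,0,0,-0.006,0,0,0],[1,0,0,-0.01,0,0,0],[1,0,0,-0.01,0,0,0],[1,0,0,-0.01,0,0,0],[1,0,0,-0.01,0,0,0],[1,0,0,-0.01,0,0,0],[1,0,0,-0.01,0,0,0],[1,0,0,-0.01,0,0,0],[1,0,0,-0.01,0,0,0],[1,0,0,-0.01,0,0,0],[1,0,0,-0.01,0,0,0],[1,0,0,-0.01,0,0,0],[1,0,0,-0.01,0,0,0],[1,0,0,-0.006,0,0,0],[1,0,0,0,0,0,0]]]'; python3 - <<'E'
from h import *
i=imaging.read_camera("wrist"); j=imaging.read_camera("scene"); s=read_state(); print(s["moment"],s["wrist_force"])
cv2.imwrite("pics/l1.png",np.hstack([cv2.resize(i,(400,300)),cv2.resize(j[110:260,290:490],(400,300))])[:,:,::-1])
E
```

```text
clock: 6.15
position: [441.1, 281.7, 195.3]
tcp_rot: [[0.998, 0.065, 0.003], [0.065, -0.998, 0.001], [0.003, -0.001, -1.0]]
wrist_force: [0.8, 0.7, -0.9]
width: 22.4
grasp_force: 97.8
[-0.01692768  0.1600544  -0.01533849] [-0.33633468 -0.15425594 -1.47780747]
```

View pics/l1.png

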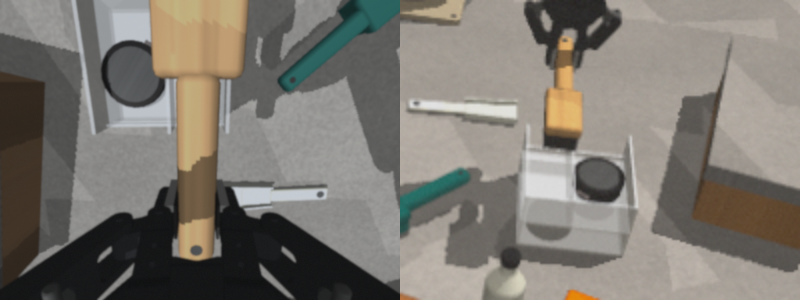

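The lift worked: the brush is held level and clear of the box, and the boxed tin has not moved. Next I'll carry it to the open table and turn the handle into the guard's direction.

```bash
python3 -m pendant '[[[1,0.001,0.014,0,0,0,0],[1,0.0017,0.028,0,0,0,0],[1,0.0017,0.028,0,0,0,0],[1,0.0017,0.028,0,0,0,0],[1,0.0017,0.028,0,0,0,0],[1,0.0017,0.028,0,0,0,0],[1,0.0017,0.028,0,0,0,0],[1,0.0017,0.028,0,0,0,0],[1,0.0017,0.028,0,0,0,0],[1,0.0017,0.028,0,0,0,0],[1,0.0017,0.028,0,0,0,0],[1,0.0017,0.028,0,0,0,0],[1,0.0017,0.028,0,0,0,0],[1,0.0017,0.028,0,0,0,0],[1,0.001,0.014,0,0,0,0]]]'; python3 -m pendant '[[[1,0,0,0,0,0,-3],[1,0,0,0,0,0,-5],[1,0,0,0,0,0,-5.5],[1,0,0,0,0,0,-5.5],[1,0,0,0,0,0,-5.5],[1,0,0,0,0,0,-5.5],[1,0,0,0,0,0,-5.5],[1,0,0,0,0,0,-5.5],[1,0,0,0,0,0,-5.5],[1,0,0,0,0,0,-5.5],[1,0,0,0,0,0,-5.5],[1,0,0,0,0,0,-5.5],[1,0,0,0,0,0,-5.5],[1,0,0,0,0,0,-5.5],[1,0,0,0,0,0,-5.5],[1,0,0,0,0,0,-5.5],[1,0,0,0,0,0,-5],[1,0,0,0,0,0,-5],[1,0,0,0,0,0,0],[1,0,0,0,0,0,0]]]'; python3 -c "
from h import *
cv2.imwrite('pics/t1.png',cv2.resize(imaging.read_camera('scene')[60:300,40:380],(800,565))[:,:,::-1])"
```

```text
clock: 7.5
position: [489.3, -111.1, 192.3]
tcp_rot: [[0.998, 0.063, -0.001], [0.063, -0.998, -0.001], [-0.001, 0.001, -1.0]]
wrist_force: [0.9, 0.6, -1.9]
width: 22.5
grasp_force: 98.2
clock: 9.17
position: [489.4, -108.3, 192.6]
tcp_rot: [[-0.149, 0.989, -0.001], [0.989, 0.149, 0.0], [0.0, -0.001, -1.0]]
wrist_force: [0.1, 0.2, -1.3]
width: 22.2
grasp_force: 98.2
```

View pics/t1.png

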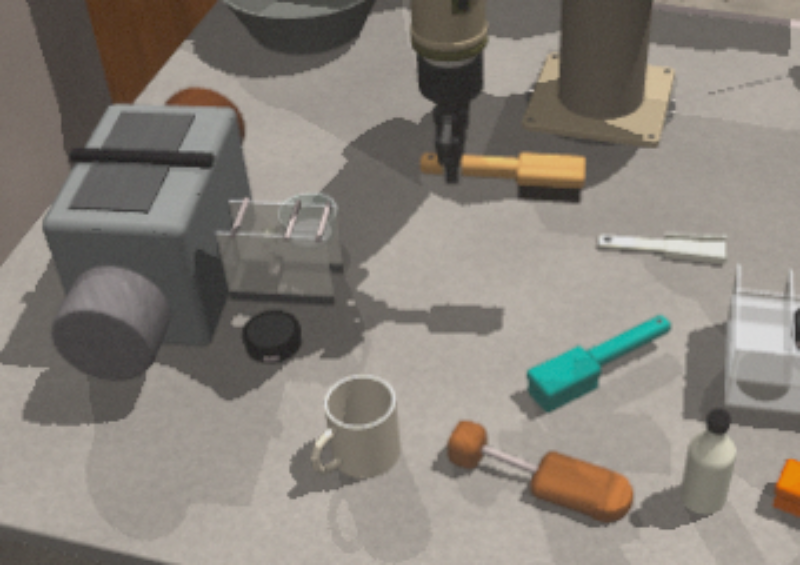

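The brush hangs level at (420–585, 165) over clear table. I'll lower it.

```bash
python3 -m pendant '[[[1,0,0,0.01,0,0,0],[1,0,0,0.02,0,0,0],[1,0,0,0.02,0,0,0],[1,0,0,0.02,0,0,0],[1,0,0,0.02,0,0,0],[1,0,0,0.02,0,0,0],[1,0,0,0.02,0,0,0],[1,0,0,0.02,0,0,0],[1,0,0,0.012,0,0,0],[1,0,0,0.006,0,0,0],[1,0,0,0.003,0,0,0],[1,0,0,0.003,0,0,0],[1,0,0,0.002,0,0,0],[1,0,0,0,0,0,0],[1,0,0,0,0,0,0]]]'
```

```text
clock: 10.47
position: [490.6, -108.6, 18.1]
tcp_rot: [[-0.152, 0.988, 0.002], [0.988, 0.152, -0.001], [-0.001, 0.002, -1.0]]
wrist_force: [0.3, 0.2, -1.9]
width: 22.3
grasp_force: 98.1
```

```bash
python3 -m pendant '[[[1,0,0,0.002,0,0,0],[1,0,0,0.002,0,0,0],[1,0,0,0.001,0,0,0],[1,0,0,0,0,0,0]]]'
```

```text
clock: 10.8
position: [490.7, -108.8, 13.2]
tcp_rot: [[-0.152, 0.988, 0.002], [0.988, 0.152, -0.001], [-0.001, 0.002, -1.0]]
wrist_force: [-0.9, -1.9, 6.8]
width: 22.4
grasp_force: 99.4
```

```bash
python3 -m pendant '[[[-1,0,0,0,0,0,0],[-1,0,0,0,0,0,0],[-1,0,0,0,0,0,0],[-1,0,0,0,0,0,0],[-1,0,0,0,0,0,0],[-1,0,0,0,0,0,0],[-1,0,0,0,0,0,0],[-1,0,0,0,0,0,0],[-1,0,0,-0.01,0,0,0],[-1,0,0,-0.02,0,0,0],[-1,0,0,-0.03,0,0,0],[-1,0,0,-0.03,0,0,0],[-1,0,0,-0.03,0,0,0],[-1,0,0,-0.03,0,0,0],[-1,0,0,0,0,0,0],[-1,0,0,0,0,0,0]]]'; python3 - <<'E'
from h import *
for n,z in(("wrist",40),("top",40)):
    ci=imaging.camera_info(n); i=imaging.read_camera(n); cv2.imwrite(f"pics/p_{n}.png",i[:,:,::-1])
    hsv=cv2.cvtColor(i,cv2.COLOR_RGB2HSV); m=cv2.inRange(hsv,(8,90,80),(25,255,255))
    if n=="top": m[:, :200]=0; m[:,340:]=0; m[:150]=0; m[260:]=0
    N,L,S,C=cv2.connectedComponentsWithStats(m); k=1+S[1:,4].argmax(); print(n,S[k])
    ys,xs=np.nonzero(L==k); P=plane(n,np.c_[xs,ys],z,ci)[:,:2]
    (c,wh,a)=cv2.minAreaRect(P.astype(np.float32)); print(c,wh,a); b=cv2.boxPoints((c,wh,a)); print(b.round(0))
s=read_state(); print(s["position"])
E
```

```text
clock: 12.13
position: [491.6, -108.9, 165.7]
tcp_rot: [[-0.152, 0.988, 0.006], [0.988, 0.152, -0.002], [-0.003, 0.006, -1.0]]
wrist_force: [-0.5, 0.1, -0.5]
width: 85.3
grasp_force: 0.0
wrist [ 224    0   55  219 3889]
(481.74554443359375, -49.405059814453125) (45.315608978271484, 194.32269287109375) 8.585704803466797
[[ 445.   43.]
 [ 474. -149.]
 [ 519. -142.]
 [ 490.   50.]]
top [221 206  26  19 371]
(475.04620361328125, 10.866874694824219) (46.994590759277344, 74.11585235595703) 7.615062236785889
[[447.  44.]
 [457. -29.]
 [503. -23.]
 [493.  51.]]
[ 489.51713826 -108.27811672  162.15393382]
```

View pics/p_wrist.png

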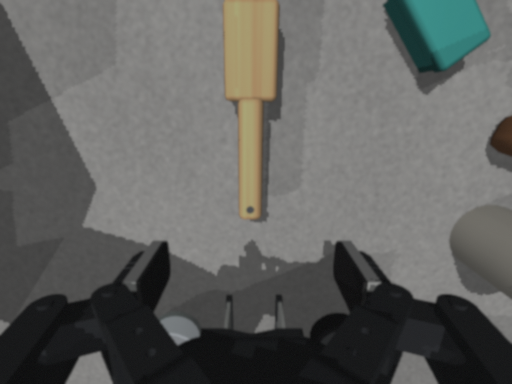

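The brush stands flat in line with the tool, head at (251,50) and handle end at (250,217). I'll move 119 mm along tool +x and grip the head.

```bash
python3 -m pendant '[[[-1,0.0198,0.0003,0,0,0,0],[-1,0.0198,0.0003,0,0,0,0],[-1,0.0198,0.0003,0,0,0,0],[-1,0.0198,0.0003,0,0,0,0],[-1,0.0198,0.0003,0,0,0,0],[-1,0.0198,0.0003,0,0,0,0],[-1,0,0,0.02,0,0,0],[-1,0,0,0.03,0,0,0],[-1,0,0,0.03,0,0,0],[-1,0,0,0.03,0,0,0],[-1,0,0,0.02,0,0,0],[-1,0,0,0.01,0,0,0],[-1,0,0,0.006,0,0,0],[-1,0,0,0.004,0,0,0],[-1,0,0,0,0,0,0],[-1,0,0,0,0,0,0]]]' && python3 -m pendant '[[[1,0,0,0,0,0,0],[1,0,0,0,0,0,0],[1,0,0,0,0,0,0],[1,0,0,0,0,0,0],[1,0,0,0,0,0,0],[1,0,0,0,0,0,0],[1,0,0,0,0,0,0],[1,0,0,0,0,0,0]]]' 100
```

```text
clock: 13.57
position: [474.6, 9.2, 13.3]
tcp_rot: [[-0.152, 0.988, 0.002], [0.988, 0.152, -0.0], [-0.001, 0.002, -1.0]]
wrist_force: [-0.4, -0.0, -0.3]
width: 85.4
grasp_force: 0.0
clock: 14.23
position: [474.9, 9.2, 13.6]
tcp_rot: [[-0.152, 0.988, 0.003], [0.988, 0.152, -0.0], [-0.001, 0.003, -1.0]]
wrist_force: [-0.6, 1.1, 7.1]
width: 46.3
grasp_force: 103.6
```

```bash
python3 -m pendant '[[[1,0,0,-0.008,0,0,0],[1,0,0,-0.012,0,0,0],[1,0,0,-0.012,0,0,0],[1,0,0,-0.012,0,0,0],[1,0,0,-0.005,0,0,0],[1,-0.01,0.001,0,0,0,0],[1,-0.02,0.001,0,0,0,0],[1,-0.02,0.001,0,0,0,0],[1,-0.02,0.001,0,0,0,0],[1,-0.015,0.001,0,0,0,0],[1,0,0,0,0,0,0],[1,0,0,0,0,0,0],[1,0,0,0,0,0,0]]]'; python3 - <<'E'
from h import *
s=read_state(); print(s["position"],s["wrist_force"],s["moment"])
ims=[]
for n in("wrist","top","scene"):
    i=imaging.read_camera(n); cv2.imwrite(f"pics/g_{n}.png",i[:,:,::-1]); ims.append(i)
cv2.imwrite("pics/g.png",np.hstack([cv2.resize(ims[1][140:240,260:400],(420,300),interpolation=2),cv2.resize(ims[2][110:220,120:300],(380,300))])[:,:,::-1])
i=ims[1]; hsv=cv2.cvtColor(i,cv2.COLOR_RGB2HSV); m=cv2.inRange(hsv,(8,90,60),(28,255,255)); m[:, :220]=0; m[:,345:]=0; m[:150]=0; m[260:]=0
N,L,S,C=cv2.connectedComponentsWithStats(m)
for k in range(1,N):
    if S[k,4]<20: continue
    ys,xs=np.nonzero(L==k); P=plane("top",np.c_[xs,ys],90)[:,:2]; print(S[k],cv2.boxPoints(cv2.minAreaRect(P.astype(np.float32))).round(0).tolist())
E
```

```text
clock: 15.32
position: [490.8, -73.8, 60.5]
tcp_rot: [[-0.151, 0.988, -0.001], [0.988, 0.151, 0.0], [0.001, -0.001, -1.0]]
wrist_force: [-0.4, -0.2, -0.2]
width: 46.7
grasp_force: 102.6
[490.76977759 -73.80127174  60.54812054] [-0.42100992 -0.2322334  -0.22534675] [-0.007044   -0.00463433  0.01293875]
[306 198  16  10 125] [[499.0, -189.0], [499.0, -231.0], [524.0, -230.0], [523.0, -189.0]]
```

View pics/g.png

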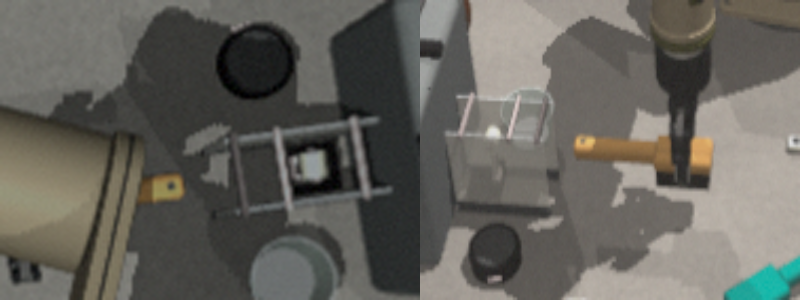

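The left panel shows the handle tip at (183,187), just short of the guard mouth, whose front bar is centred at (240,173). The roller is at (313,165). The tip needs about 3.5 mm more towards +x, so I'll enter the guard.

```bash
python3 -m pendant '[[[1,-0.005,0.0015,0,0,0,0],[1,-0.01,0.0015,0,0,0,0],[1,-0.01,0.0005,0,0,0,0],[1,-0.01,0,0,0,0,0],[1,-0.01,0,0,0,0,0],[1,-0.01,0,0,0,0,0],[1,-0.01,0,0,0,0,0],[1,-0.01,0,0,0,0,0],[1,-0.005,0,0,0,0,0],[1,0,0,0,0,0,0],[1,0,0,0,0,0,0],[1,0,0,0,0,0,0],[1,0,0,0,0,0,0]]]'; python3 - <<'E'
from h import *
i=imaging.read_camera("top"); j=imaging.read_camera("scene");k=imaging.read_camera("wrist")
f=lambda a,s:cv2.resize(a,s,interpolation=2)
cv2.imwrite("pics/g2.png",np.vstack([np.hstack([f(i[160:230,310:400],(400,300)),f(j[125:200,120:220],(400,300))]),np.hstack([f(k,(400,300)),f(k[150:384,150:462],(400,300))])])[:,:,::-1])
s=read_state(); print(s["position"],s["wrist_force"])
E
```

```text
clock: 16.55
position: [506.9, -152.0, 61.2]
tcp_rot: [[-0.152, 0.988, 0.0], [0.988, 0.152, 0.0], [0.0, 0.0, -1.0]]
wrist_force: [-0.3, -0.7, -1.4]
width: 46.3
grasp_force: 102.6
[ 507.0422284  -152.05449092   61.3340116 ] [ 0.6470143   0.25089439 -1.46292866]
```

View pics/g2.png

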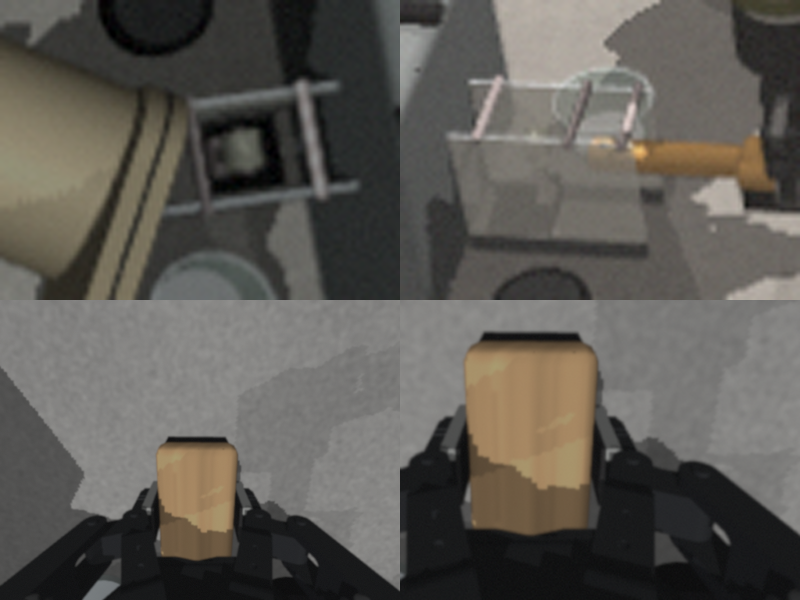

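The scene panel shows the handle tip inside the guard under the bars, still short of the roller. I'll advance in steps and read an averaged force each time.

```bash
cat > f.py <<'E'
from h import *
import sys
F=[];P=[]
for k in range(8):
    im=imaging.read_camera("scene"); s=read_state(); F.append(s["wrist_force"]); P.append(s["position"])
F=np.array(F);P=np.mean(P,0); a=np.array([.152,-.988,0])
print("t",round(s["clock"],2),"adv",(P@a).round(2),"push",(-(F@a).mean()).round(2),"+-",((F@a).std()/8**.5).round(2),"pos",P.round(1),"mom",s["moment"].round(2))
cv2.imwrite(f"pics/s_{sys.argv[1]}.png",im[:,:,::-1])
E
python3 f.py a; python3 -m pendant '[[[1,-0.006,0,0,0,0,0],[1,-0.006,0,0,0,0,0],[1,-0.006,0,0,0,0,0],[1,-0.006,0,0,0,0,0],[1,0,0,0,0,0,0],[1,0,0,0,0,0,0]]]' >/dev/null; python3 f.py b; python3 -m pendant '[[[1,-0.002,0,0,0,0,0],[1,-0.002,0,0,0,0,0],[1,0,0,0,0,0,0]]]'>/dev/null; python3 f.py c
```

```text
t 17.1 adv 227.56 push 0.12 +- 0.21 pos [ 507.1 -152.3   61.4] mom [ 0.01  0.05 -0.04]
t 18.0 adv 251.58 push 0.08 +- 0.14 pos [ 510.7 -176.1   61.3] mom [ 0.01 -0.    0.02]
t 18.65 adv 255.76 push -0.0 +- 0.14 pos [ 511.3 -180.2   61.3] mom [ 0.02 -0.    0.02]
```

```bash
python3 -m pendant '[[[1,-0.002,0,0,0,0,0],[1,-0.001,0,0,0,0,0],[1,0,0,0,0,0,0]]]' >/dev/null; python3 f.py d;  python3 -m pendant '[[[1,-0.002,0,0,0,0,0],[1,-0.001,0,0,0,0,0],[1,0,0,0,0,0,0]]]'>/dev/null; python3 f.py e; python3 -m pendant '[[[1,-0.002,0,0,0,0,0],[1,-0.001,0,0,0,0,0],[1,0,0,0,0,0,0]]]'>/dev/null; python3 f.py f
```

```text
t 19.3 adv 258.61 push 1.91 +- 0.22 pos [ 511.8 -183.    61.3] mom [ 0.3   0.05 -0.02]
t 19.95 adv 261.73 push 2.31 +- 0.1 pos [ 512.3 -186.1   61.4] mom [ 0.28  0.01 -0.01]
t 20.6 adv 264.71 push 2.96 +- 0.25 pos [ 512.7 -189.    61.4] mom [0.29 0.03 0.02]
```

```bash
python3 -m pendant '[[[1,-0.002,0,0,0,0,0],[1,-0.002,0,0,0,0,0],[1,0,0,0,0,0,0]]]' >/dev/null; python3 f.py g;  python3 -m pendant '[[[1,-0.002,0,0,0,0,0],[1,-0.002,0,0,0,0,0],[1,0,0,0,0,0,0]]]'>/dev/null; python3 f.py h; python3 - <<'E'
import cv2,numpy as np
f=lambda n:cv2.resize(cv2.imread(f"pics/s_{n}.png")[130:190,130:210],(400,300),interpolation=2)
cv2.imwrite("pics/v.png",np.vstack([np.hstack([f("a"),f("c")]),np.hstack([f("f"),f("h")])]))
E
```

```text
t 21.25 adv 268.71 push 4.18 +- 0.16 pos [ 513.3 -193.    61.3] mom [0.32 0.04 0.  ]
t 21.9 adv 272.68 push 4.95 +- 0.16 pos [ 513.9 -196.9   61.3] mom [0.49 0.04 0.02]
```

View pics/v.png

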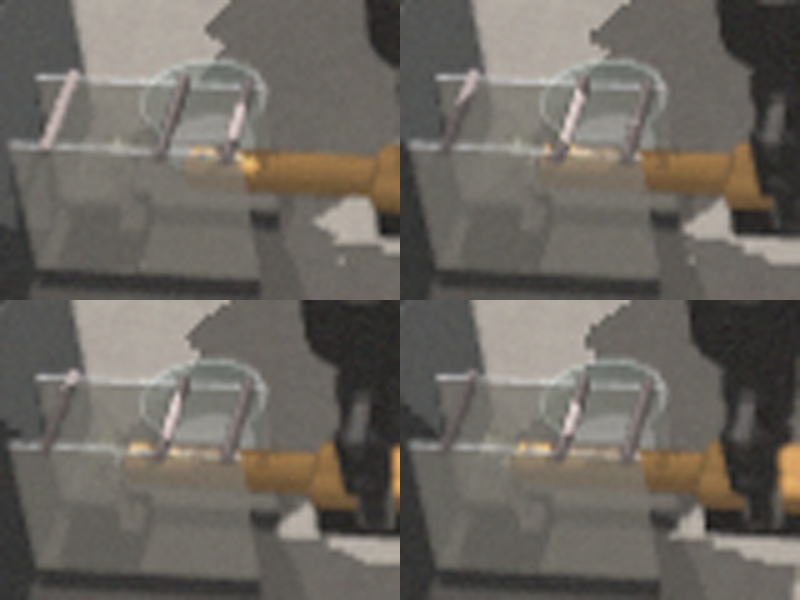

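The panels show the handle tip moving in under the second bar, and nothing else in the guard has moved. The push is 4.95 N and about 15 mm past contact, so the switch has clicked and overtravel has not started. I'll draw out.

```bash
python3 -m pendant '[[[1,0.005,0,0,0,0,0],[1,0.01,0,0,0,0,0],[1,0.01,0,0,0,0,0],[1,0.01,0,0,0,0,0],[1,0.01,0,0,0,0,0],[1,0.01,0,0,0,0,0],[1,0.01,0,0,0,0,0],[1,0.01,0,0,0,0,0],[1,0.01,0,0,0,0,0],[1,0.01,0,0,0,0,0],[1,0.015,0,0,0,0,0],[1,0.02,0,0,0,0,0],[1,0.02,0,0,0,0,0],[1,0.02,0,0,0,0,0],[1,0.02,0,0,0,0,0],[1,0.01,0,0,0,0,0],[1,0,0,0,0,0,0],[1,0,0,0,0,0,0]]]'; python3 -m pendant '[[[1,0,0,0.01,0,0,0],[1,0,0,0.014,0,0,0],[1,0,0,0.01,0,0,0],[1,0,0,0.005,0,0,0],[1,0,0,0.003,0,0,0],[1,0,0,0.002,0,0,0],[1,0,0,0,0,0,0],[1,0,0,0,0,0,0],[1,0,0,0,0,0,0]]]'; python3 f.py i
```

```text
clock: 23.4
position: [483.6, 1.0, 61.4]
tcp_rot: [[-0.153, 0.988, 0.001], [0.988, 0.153, -0.001], [-0.001, 0.001, -1.0]]
wrist_force: [0.9, -0.2, -1.4]
width: 46.6
grasp_force: 102.6
clock: 24.15
position: [484.1, 0.6, 17.9]
tcp_rot: [[-0.152, 0.988, 0.002], [0.988, 0.152, -0.0], [-0.001, 0.002, -1.0]]
wrist_force: [-0.3, 0.3, -2.6]
width: 46.3
grasp_force: 102.6
t 24.55 adv 72.84 push 0.09 +- 0.14 pos [483.8   0.7  17.6] mom [ 0.05 -0.02 -0.01]
```

```bash
python3 -m pendant '[[[1,0,0,0.002,0,0,0],[1,0,0,0.0015,0,0,0],[1,0,0,0.001,0,0,0],[1,0,0,0,0,0,0],[1,0,0,0,0,0,0]]]'
```

```text
clock: 24.97
position: [483.6, 0.7, 13.6]
tcp_rot: [[-0.152, 0.988, 0.0], [0.988, 0.152, -0.0], [-0.0, 0.0, -1.0]]
wrist_force: [-6.2, 1.1, 11.1]
width: 45.9
grasp_force: 103.9
```

Contact, about 11 N. Release and lift clear.

```bash
python3 -m pendant '[[[-1,0,0,0,0,0,0],[-1,0,0,0,0,0,0],[-1,0,0,0,0,0,0],[-1,0,0,0,0,0,0],[-1,0,0,0,0,0,0],[-1,0,0,0,0,0,0],[-1,0,0,0,0,0,0],[-1,0,0,0,0,0,0],[-1,0,0,-0.01,0,0,0],[-1,0,0,-0.02,0,0,0],[-1,0,0,-0.03,0,0,0],[-1,0,0,-0.03,0,0,0],[-1,0,0,-0.03,0,0,0],[-1,0,0,-0.03,0,0,0],[-1,0,0,-0.03,0,0,0],[-1,-0.03,0,0,0,0,0],[-1,-0.03,0,0,0,0,0],[-1,-0.03,0,0,0,0,0],[-1,0,0,0,0,0,0],[-1,0,0,0,0,0,0]]]'; python3 - <<'E'
from h import *
for n in("wrist","top"):
    ci=imaging.camera_info(n); i=imaging.read_camera(n); a=cv2.cvtColor(i,cv2.COLOR_RGB2HSV); m=cv2.inRange(a,(8,90,80),(25,255,255))
    if n=="top": m[:, :200]=0; m[:,340:]=0; m[:150]=0; m[260:]=0
    N,L,S,C=cv2.connectedComponentsWithStats(m); k=1+S[1:,4].argmax(); ys,xs=np.nonzero(L==k)
    print(n,S[k],cv2.minAreaRect(plane(n,np.c_[xs,ys],40,ci)[:,:2].astype(np.float32)))
# bystanders: change against the first scene picture
a=cv2.imread("pics/scene0.png"); b=imaging.read_camera("scene")[:,:,::-1]
d=(cv2.GaussianBlur(cv2.absdiff(a,b),(5,5),0).max(2)>25).astype(np.uint8)
N,L,S,C=cv2.connectedComponentsWithStats(d); print([tuple(x) for x in S[1:] if x[4]>25])
s=read_state(); print(s["position"],s["wrist_force"],s["clock"])
E
```

```text
clock: 26.63
position: [497.1, -89.4, 193.5]
tcp_rot: [[-0.149, 0.989, 0.001], [0.989, 0.149, -0.0], [-0.0, 0.001, -1.0]]
wrist_force: [0.3, 0.7, -0.2]
width: 85.7
grasp_force: 0.0
wrist [ 229   45   47  187 3399] ((491.50103759765625, -57.21940612792969), (45.11707305908203, 194.09112548828125), 8.125856399536133)
top [224 205   9  17  87] ((484.31353759765625, 34.02503967285156), (20.979427337646484, 48.923770904541016), 72.36050415039062)
[(np.int32(202), np.int32(0), np.int32(98), np.int32(144), np.int32(5575)), (np.int32(271), np.int32(0), np.int32(9), np.int32(4), np.int32(27)), (np.int32(284), np.int32(0), np.int32(49), np.int32(14), np.int32(324)), (np.int32(345), np.int32(0), np.int32(22), np.int32(15), np.int32(280)), (np.int32(455), np.int32(0), np.int32(57), np.int32(86), np.int32(1306)), (np.int32(310), np.int32(15), np.int32(8), np.int32(12), np.int32(51)), (np.int32(311), np.int32(22), np.int32(53), np.int32(38), np.int32(1347)), (np.int32(475), np.int32(35), np.int32(33), np.int32(47), np.int32(742)), (np.int32(499), np.int32(71), np.int32(6), np.int32(15), np.int32(42)), (np.int32(185), np.int32(110), np.int32(25), np.int32(19), np.int32(165)), (np.int32(284), np.int32(111), np.int32(30), np.int32(9), np.int32(156)), (np.int32(242), np.int32(118), np.int32(188), np.int32(102), np.int32(5278)), (np.int32(109), np.int32(131), np.int32(115), np.int32(102), np.int32(3685)), (np.int32(454), np.int32(131), np.int32(6), np.int32(10), np.int32(49)), (np.int32(161), np.int32(145), np.int32(7), np.int32(16), np.int32(54)), (np.int32(151), np.int32(156), np.int32(8), np.int32(5), np.int32(30)), (np.int32(212), np.int32(173), np.int32(71), np.int32(23), np.int32(1275))]
[496.95160614 -87.389648   192.9962162 ] [ 0.48877524 -0.35612204 -0.94159616] 26.7833
```

```bash
python3 -c "
from cell import finish_job
print(finish_job())"
```

```text
the job is handed in; nothing more can be done
None
```

The job is handed in at about 27 s: the handle end pushed the roller about 15 mm (4.95 N, past the click and short of overtravel), and the brush is back bristles down on the open table; I never touched the other items, but the final picture check couldn't separate shadows from small shifts.

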